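Roll the biscuit tin to its ticketed display place

ROBOT

A 7-joint arm with a two-finger parallel gripper is mounted at the origin on the work surface. World frame = base frame: x ahead of the robot, y to its left, z up, the work surface at z = 0. Lengths are in m, angles in degrees, forces in N, time in s.
With the tool pointing down it reaches from about 0.4 to 0.9 m from the base axis. Payload 5.5 kg.
Tool frame: the origin (TCP) lies at the very end of the fingers, on their centre line; the grasp point (between the pads) lies 19 mm behind it; z points along the fingers, y is the direction in which the jaws open and shut (so a half turn about z gives the same grasp; the last joint's range is limited). The gripper opens to 92 mm and grips with 3 to 60 N. Pads are 19 mm wide; open, the fingers measure 130 mm over their backs; the gripper's body (75 mm by 190 mm) begins 47 mm behind the grasp point.
Start: joints at [79.022, 28.699, -24.465, 88.831, 12.651, 65.22, -12.049], TCP at [0.286, -0.584, 0.227] pointing down, gripper open.
Joint ranges: [-164.97, 164.97], [-17.58, 116.51], [-87.97, 89.64], [11.32, 138.91], [-80.73, 260.73], [10.89, 115.49], [-147.41, 147.41]. Speed limits (degrees/s): [147.25, 147.25, 180, 180, 180, 180, 180].

INTERFACE

Orientations are given as a 3x3 rotation matrix whose columns are the frame's x, y, z axes.
In Python, from rig import ctrl, viewer gives the robot as it stands.
- The arm moves only by the shell command python3 -m inch 'ROWS'. ROWS is JSON, a list of rows, each an object with "xyz": the shift along the world's x, y, z normalised to -1 to 1, where 1 is 60 mm, a list of three; "twist": the turn, a rotation vector about the world's x, y, z normalised to -1 to 1, where 1 is 0.15 rad, a list of three; "jaw": the opening, from 0 (shut) to 1 (fully open). In form: [{"xyz": [tx, ty, tz], "twist": [ax, ay, az], "jaw": jaw}, ...]. A call has 1 to 20 rows; each row shifts and turns the commanded pose from where the row before left it; what a row does not reach is not made up. A row lasts 1/8 s, in which the tool goes at most 62.5 mm and 10.7 degrees, less where a joint would pass 70% of its speed; a pose out of reach is approached as far as the arm can. A call with a number of a shift or a turn outside -1 to 1 is refused whole. A call with a gripper value outside its range is refused whole. The fingers move at their own pace and stop on an object; the grip force is fixed at half the most. Time passes only in rows, so rows that do not move let the fingers close. It gives the time, the measured TCP pose, the force and the opening at its end, in the units of the state.
- ctrl.read_state(): the state, without advancing time (a new reading comes with each control period).
- viewer.camera(name): name is "scene" or "top" or "wrist"; returns a dict with "frame" (420x560x3 uint8, red, green, blue), "range_z" (420x560 float32, m along the optical axis (not along the pixel's ray), 0 where there is no reading), "vertical_fov" (degrees; the focal length in pixels is half the picture's height over the tangent of half this angle, whatever the lens; pixels are square), "cx", "cy" (the principal point, pixels), "position" and "rotation" of the camera in the world. Camera axes: x right, y down, z forward; pixel columns grow to the right and rows downward; lengths in m; the calibration is good to about 2 mm. A picture is of the moment at which its call begins.
- ctrl.close_job(): hands the job in, once; it reports no verdict.
The state is a dict: "time": time; "joint_positions": joint angles; "qvel": joint speeds; "tau": joint torques, N m; "tool_pos": TCP position; "tool_rot": TCP orientation; "ft_force": force on the tool from outside, world axes, zero at the start; "torque": the same for the moment, N m; "gripper_width": finger opening in m.
Only numpy, scipy, OpenCV 4.12 (cv2) and the standard library are available. Lean on these libraries where they do the work, as an engineer would, in place of code of your own. Each camera call takes 0.05 s, during which the arm holds its last target.

TASK

We are dressing the breakfast buffet: with your fingertips on top of the biscuit tin that lies on its side on the serving board, roll it along the board until it lies centred along the inlaid brass strip that has the ticket holder standing at its end, and leave it at rest there. Push only on the upper part of the tin, never down its side, and do not lift, stand up or carry it. Leave the ticket holder, jars and everything else where they stand.

Things in the scene. Friction and masses are not known exactly. Their poses are not given: they have to be found in the camera images.
- tin: loose metal biscuit tin with a paper band, lying on its side: diameter 100 mm, length 130 mm, 0.3 to 0.6 kg. Origin at its centre, 50 mm above the board (top line 120 mm above the counter). x is its long axis, at the start roughly away from the robot; y and z turn as it rolls (z up at the start). Coasts little (2 cm from 0.1 m/s); moves half as far as a fingertip sticking to its top.
- board: fixed wooden serving board on the counter, 280 mm (its x, away from the robot) by 560 mm (its y) by 20 mm thick, flat, no rim. Origin at the centre of its underside; z up. The tin starts near its middle.
- ticketed_strip: target: brass strip inlaid flush across the board, 12 mm wide (y), 260 mm long (x, parallel to the board's x); the ticket holder stands at its far end. Left or right of the tin, 60 to 180 mm off. Origin at its middle, level with the board's top (20 mm above the counter); the finished tin lies above and along it, tin centre 50 mm above this origin.
- plain_strip: an identical brass strip on the other side of the tin, with no ticket holder: not the target. Origin and axes as for the other strip.
- ticket_holder: loose little stand on the board at the far end of the target strip, 116 mm from the strip's middle: round steel foot 32 mm across, thin post, blank white card 60 mm wide, leaning back, 75 mm tall in all. Origin under the foot. Leave it alone.
- jam_jar: loose small dark red jar, 48 mm across, 60 mm tall, on the far edge of the board between the strips; origin under its base. Leave it alone.
- salt_shaker: loose white shaker, 34 mm across, 55 mm tall, on the near edge of the board; origin under its base. Leave it alone.
- butter_bowl: loose white bowl, 80 mm across, 40 mm tall, on the counter left of the board; origin under its base. Leave it alone.
- mug: loose white mug, 76 mm across, 85 mm tall, left of the board; origin under its base. Leave it alone.
- honey_jar: loose amber jar, 60 mm across, 80 mm tall, left of the board; origin under its base. Leave it alone.
- tongs: loose steel serving tongs, 200 mm long, lying right of the board; origin at their middle on the counter. Leave them alone.
- pepper_mill: loose dark wooden mill, 50 mm across, 140 mm tall, right of the board; origin under its base. Leave it alone.
There are look-alikes about, which are no part of the job. What is shaped like the tin but green or purple is not meant.

How it is judged:
By the outcome, as a careful person would: the job done as asked, in the order asked, and still so for the second after the job is handed in, with the robot touching nothing.
It also fails if it takes over 72 s, if anything falls off the work surface, if the arm or the gripper's body presses on something with over 40 N, if the wrist force passes 120 N, or if a joint passes its speed limit or range.

## Working session

There is one attempt and no reset: what is moved stays moved. The work goes in short steps, Python scripts to look and compute and a shell command to move; the robot and the scene stay as the last step left them, time stands still between calls to the robot, and variables do not carry over. Pictures are saved under pics/ and viewed, and the job is handed in when it is done.

```bash
ls; mkdir -p pics; cat > h.py <<'E'
import numpy as np,cv2
from rig import ctrl,viewer
def snap(n,f):
    c=viewer.camera(n); cv2.imwrite('pics/'+f+'.png',c['frame'][:,:,::-1]); np.savez('pics/'+f+'.npz',**c); return c
def load(f): return dict(np.load('pics/'+f+'.npz'))
def foc(c): return c['frame'].shape[0]/2/np.tan(np.radians(float(c['vertical_fov'])/2))
def px(c,u,v,z=None):
    f=foc(c); d=np.array([(u-c['cx'])/f,(v-c['cy'])/f,1.]); R=np.array(c['rotation']);p=np.array(c['position'])
    if z is None: return p+R@(d*c['range_z'][int(round(v)),int(round(u))])
    w=R@d; return p+w*(z-p[2])/w[2]
E
python3 - <<'E'
from h import *
for n in ['scene','top','wrist']:
    c=snap(n,n+'0'); print(n,c['position'],c['rotation'],c['vertical_fov'],c['cx'],c['cy'])
s=ctrl.read_state(); print(s)
E
```

```text
pics
scene [ 1.17123641 -0.56258907  0.80783911] [[ 0.63365138  0.50270597 -0.58802435]
 [ 0.77352389 -0.39980232  0.49175084]
 [ 0.01211259 -0.76644949 -0.64219037]] 57.91074552558515 280.7698804789302 214.73180660600238
top [0.39414764 0.0200618  1.26138654] [[-2.43043785e-03 -9.97893238e-01  6.48319303e-02]
 [-9.99648124e-01  7.11972058e-04 -2.65164175e-02]
 [ 2.64143952e-02 -6.48735640e-02 -9.97543834e-01]] 54.19710659055191 287.49986320823785 209.88427268981076
wrist [ 0.35424682 -0.54925687  0.38345529] [[ 0.43948815 -0.86272113 -0.25012481]
 [-0.89824656 -0.42266674 -0.12044065]
 [-0.00181274  0.27760599 -0.9606933 ]] 68.89051863908213 283.840360900653 207.8760867405677
{'time': 0.15, 'joint_positions': array([ 79.02270118,  28.74265299, -24.4548539 ,  88.874858  ,
        12.65086948,  65.22088529, -12.04926753]), 'qvel': array([-0.1676269 , -0.28729805, -0.02420788, -0.19527543, -0.05399076,
        0.01391628, -0.09243849]), 'tau': array([-7.29027728e-03, -5.67099273e+01, -5.82520813e+00, -2.79453760e+01,
       -6.85508572e-02,  2.65240122e-02,  4.59640808e-05]), 'tool_pos': array([ 0.28526203, -0.58347758,  0.22592342]), 'tool_rot': array([[ 8.98344311e-01,  4.39291629e-01, -6.03714678e-04],
       [ 4.39292040e-01, -8.98343274e-01,  1.36577108e-03],
       [ 5.76287824e-05, -1.49213973e-03, -9.99998885e-01]]), 'ft_force': array([ 0.12045605, -0.16091127,  0.18924729]), 'torque': array([-0.00519934, -0.00052062, -0.00192421]), 'gripper_width': 0.09182753860800025}
```

View pics/top0.png

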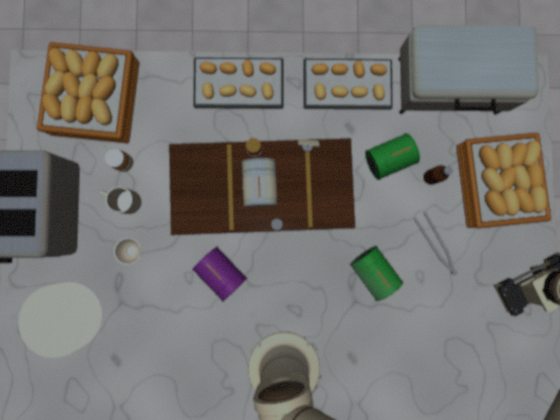

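View pics/scene0.png

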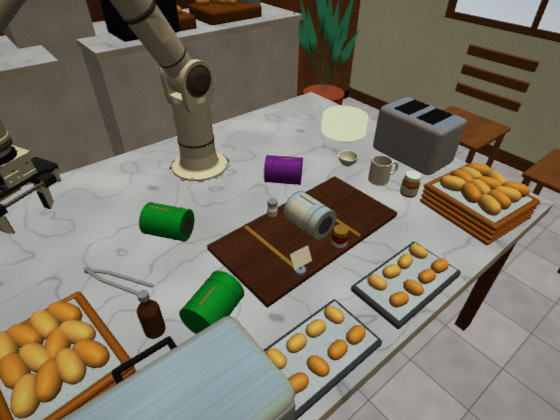

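Candidates for the tin in the top view are silver with a paper band (260,182), green (392,156), green (376,273) and purple (220,273). By the description it is the silver one on the board. The strips are at (230,187) and (309,188). The card stands at (308,143), so the right strip should be the target. I'll check this in a crop.

```bash
python3 - <<'E'
from h import *
c=load('top0')
im=c['frame'][125:245,160:365,::-1]; cv2.imwrite('pics/crop0.png',cv2.resize(im,None,fx=3.9,fy=3.9,interpolation=cv2.INTER_CUBIC))
c=load('scene0');im=c['frame'][170:300,200:400,::-1]; cv2.imwrite('pics/crop1.png',cv2.resize(im,None,fx=4,fy=4,interpolation=cv2.INTER_CUBIC))
E
```

```text
(no output)
```

View pics/crop0.png

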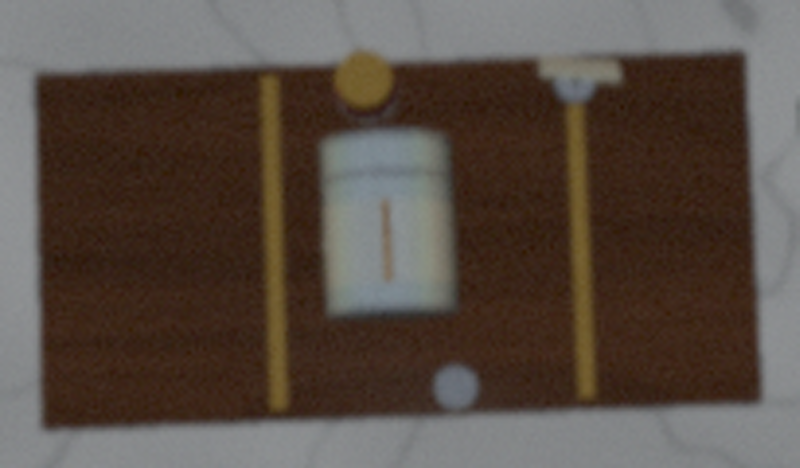

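View pics/crop1.png

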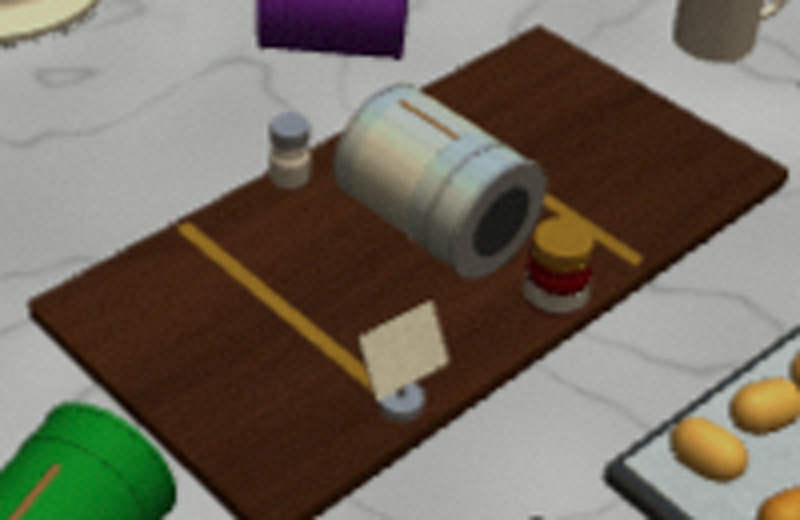

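The crops confirm it. The silver tin has its brown mark up at crop (386,240). The right-hand strip, crop (576,105)-(587,398), has the ticket holder at its far end, and the jam jar and salt shaker are clear of it. Now I'll measure.

```bash
cat >> h.py <<'E'
def cloud(c):
    f=foc(c);h,w=c['range_z'].shape;u,v=np.meshgrid(np.arange(w),np.arange(h));z=c['range_z']
    P=np.stack([(u-c['cx'])/f*z,(v-c['cy'])/f*z,z],-1)@np.array(c['rotation']).T+np.array(c['position'])
    P[z==0]=np.nan; return P
def tinfit(P,m,R=0.05,zc=0.07):
    from scipy.optimize import least_squares
    Q=P[m]
    def r(p): # axis line y=p0+p1*(x-xm)
        n=np.sqrt(1+p[1]**2); d=(Q[:,1]-p[0]-p[1]*(Q[:,0]-xm))/n
        return np.hypot(d,Q[:,2]-p[2])-R
    xm=np.median(Q[:,0])
    s=least_squares(r,[np.median(Q[:,1]),0,zc],loss='soft_l1',f_scale=.003)
    a=np.array([1,s.x[1]])/np.hypot(1,s.x[1]); t=(Q[:,:2]-[xm,s.x[0]])@a
    lo,hi=np.percentile(t,[.5,99.5]); ctr=np.array([xm,s.x[0]])+a*(lo+hi)/2
    print('tin ctr',ctr,'z',s.x[2],'yaw',np.degrees(np.arctan(s.x[1])),'len',hi-lo,'rms',np.sqrt(np.mean(s.fun**2)),len(Q))
    return ctr
E
python3 - <<'E'
from h import *
c=load('top0')
g=lambda u,v,z=.02:px(c,u/3.9+160-.4,v/3.9+125-.4,z)
for n,p in dict(Rfar=(576,105),Rnear=(587,398),Lfar=(270,78),Lnear=(279,408)).items(): print(n,g(*p)[:2])
for n,p in dict(bFL=(38,73),bFR=(744,53),bNL=(44,427),bNR=(760,401)).items(): print(n,g(*p)[:2])
print('foot',g(574,88,.025),'salt',g(455,386,.075),'jam',g(364,80,.08),'card',g(540,70,.09),g(622,72,.09))
for n in ['top0','scene0']:
    c=load(n);P=cloud(c)
    b=(abs(P[...,0]-.57)<.1)&(abs(P[...,1]-.0)<.25)
    print(n,'board z',np.nanmedian(P[...,2][b&(P[...,2]<.03)]))
    p0=px(load('top0'),260,182,.12);print(p0)
    m=(abs(P[...,0]-p0[0])<.085)&(abs(P[...,1]-p0[1])<.065)&(P[...,2]>.045)&(P[...,2]<.135)
    m2=m&(P[...,2]>.06)
    tinfit(P,m2)
    print(np.nanpercentile(P[...,2][m],99))
E
```

```text
Rfar [ 0.65400984 -0.07404754]
Rnear [ 0.42389023 -0.0813229 ]
Lfar [0.6746413  0.16571534]
Lnear [0.41659882 0.15702986]
bFL [0.6779491  0.34602745]
bFR [ 0.69595528 -0.20716337]
bNL [0.40235863 0.33700634]
bNR [ 0.42131325 -0.21626767]
foot [ 0.66642425 -0.0721746   0.025     ] salt [0.43163429 0.02109225 0.075     ] jam [0.65982169 0.08879111 0.08      ] card [ 0.66554472 -0.04212798  0.09      ] [ 0.66426423 -0.10311525  0.09      ]
top0 board z 0.020556977430242096
[0.54649472 0.06643153 0.12      ]
tin ctr [0.55026465 0.07068556] z 0.06929536264193964 yaw 2.8555052709409776 len 0.12904324315845295 rms 0.0042563225546040405 1577
0.12340907721898343
scene0 board z 0.020129936450947794
[0.54649472 0.06643153 0.12      ]
tin ctr [0.54882784 0.07151885] z 0.06828036567385082 yaw 2.989180099410482 len 0.13052083587267926 rms 0.00978365961219483 1393
0.12065402760461708
```

```bash
python3 -m inch '[{"xyz":[0.16,0.4,0],"twist":[0,0,0.28],"jaw":0.54},{"xyz":[0.31,0.8,0],"twist":[0,0,0.55],"jaw":0.54},{"xyz":[0.31,0.8,0],"twist":[0,0,0.55],"jaw":0.54},{"xyz":[0.31,0.8,0],"twist":[0,0,0.55],"jaw":0.54},{"xyz":[0.31,0.8,0],"twist":[0,0,0.55],"jaw":0.54},{"xyz":[0.31,0.8,0],"twist":[0,0,0.55],"jaw":0.54},{"xyz":[0.31,0.8,0],"twist":[0,0,0.55],"jaw":0.54},{"xyz":[0.31,0.8,0],"twist":[0,0,0.55],"jaw":0.54},{"xyz":[0.31,0.8,0],"twist":[0,0,0.55],"jaw":0.54},{"xyz":[0.31,0.8,0],"twist":[0,0,0.55],"jaw":0.54},{"xyz":[0.31,0.8,0],"twist":[0,0,0.55],"jaw":0.54},{"xyz":[0.31,0.8,0],"twist":[0,0,0.55],"jaw":0.54},{"xyz":[0.31,0.8,0],"twist":[0,0,0.55],"jaw":0.54},{"xyz":[0.31,0.8,0],"twist":[0,0,0.55],"jaw":0.54},{"xyz":[0.16,0.4,0],"twist":[0,0,0.28],"jaw":0.54},{"xyz":[0,0,-0.5],"twist":[0,0,0],"jaw":0.54},{"xyz":[0,0,0],"twist":[0,0,0],"jaw":0.54}]'
python3 - <<'E'
from h import *
s=ctrl.read_state(); print(s['time'],s['tool_pos'],s['tool_rot'],s['ft_force'],s['gripper_width'])
snap('wrist','w1');snap('scene','s1')
E
```

```text
time: 2.28
tool_pos: [0.5447, 0.0878, 0.1946]
tool_rot: [[-0.041, 0.999, -0.005], [0.999, 0.041, -0.0], [-0.0, -0.005, -1.0]]
ft_force: [-0.4, 0.6, 0.0]
gripper_width: 0.0496
2.275 [0.54465353 0.08780757 0.19463948] [[-4.14034697e-02  9.99130392e-01 -4.92061968e-03]
 [ 9.99142465e-01  4.14015116e-02 -4.99182960e-04]
 [-2.95027774e-04 -4.93706798e-03 -9.99987769e-01]] [-0.43692796  0.62015141  0.03116925] 0.04964761658189423
```

View pics/w1.png

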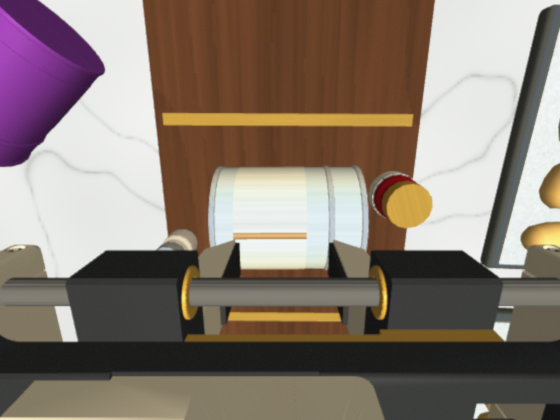

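View pics/s1.png

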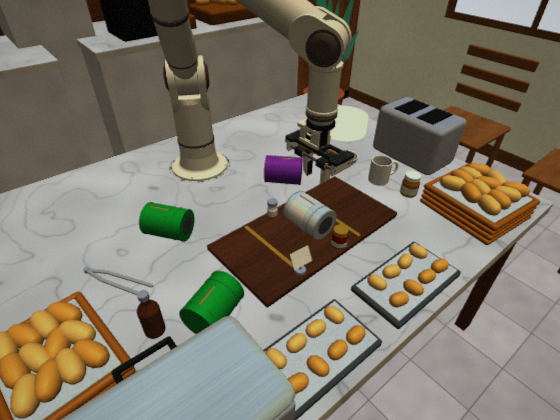

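The wrist view shows the tin centred at about (288,217), with the mark at (270,236), the lid seam at column 327 and the plain strip at row 120. The scene view shows the fingers above the left (+y) half of the tin. I'll cross-check the tin pose with the wrist depth.

```bash
python3 - <<'E'
from h import *
c=load('w1');P=cloud(c)
m=(abs(P[...,0]-.55)<.085)&(abs(P[...,1]-.07)<.065)&(P[...,2]>.06)&(P[...,2]<.135)
v,u=np.mgrid[:420,:560]
m&=(v<245)&(v>150)&(u>195)&(u<372)
tinfit(P,m)
Q=P[m]; 
for x in np.arange(.48,.63,.01):
    q=Q[abs(Q[:,0]-x)<.005]
    if len(q)>20: print(round(x,2),len(q),q[:,2].max(),q[np.argmax(q[:,2]),1], np.percentile(q[:,2],98))
for p in [(163,120),(412,121)]: print(px(c,*p,.02))
for n in ['top0','scene0']:
    pass
E
```

```text
tin ctr [0.54960106 0.07262521] z 0.06851981949511354 yaw 2.6238046913796147 len 0.1279014891474874 rms 0.00074938201212134 12100
0.48 99 0.11894175154761041 0.07622509906648205 0.11878036324515147
0.49 960 0.12069355366950324 0.07692013066623683 0.11977505415342236
0.5 881 0.11923269222496205 0.0691177672535297 0.11864950664260125
0.51 924 0.1214740805593878 0.07128636212910804 0.11982208940663834
0.52 941 0.12142110023455038 0.07248190722403824 0.11982012718158441
0.53 942 0.12147462700643272 0.07296063138506063 0.11976425808130642
0.54 952 0.12124998098032769 0.07429693038941784 0.11981966426360885
0.55 943 0.12088530954593327 0.07554369014689737 0.11998679333923967
0.56 949 0.12047095756859366 0.07483996946025172 0.11980641171167591
0.57 934 0.11963221155566559 0.07143152985672177 0.11852005769371998
0.58 977 0.12008438000345212 0.07664618832964679 0.11917780677288664
0.59 861 0.1202696106619783 0.07857327862781763 0.11924471796368388
0.6 929 0.11956309865955952 0.07987346198842307 0.11863383533636168
0.61 808 0.12069759317196796 0.07542167531478486 0.11969065078664161
[0.41614346 0.15816802 0.02      ]
[0.67579929 0.16797204 0.02      ]
```

```bash
python3 -m inch '[{"xyz":[0,0.05,-0.35],"twist":[0,0,0],"jaw":0.4},{"xyz":[0,0,-0.35],"twist":[0,0,0],"jaw":0.4},{"xyz":[0,0,-0.3],"twist":[0,0,0],"jaw":0.4},{"xyz":[0,0,-0.13],"twist":[0,0,0],"jaw":0.4},{"xyz":[0,0,-0.03],"twist":[0,0,0],"jaw":0.4},{"xyz":[0,0,0],"twist":[0,0,0],"jaw":0.4},{"xyz":[0,0,0],"twist":[0,0,0],"jaw":0.4}]'
```

```text
time: 3.25
tool_pos: [0.5471, 0.0912, 0.1277]
tool_rot: [[-0.04, 0.999, 0.001], [0.999, 0.04, 0.0], [0.0, 0.001, -1.0]]
ft_force: [-0.3, 0.4, -0.4]
gripper_width: 0.0366
```

```bash
python3 -m inch '[{"xyz":[0,0,-0.06],"twist":[0,0,0],"jaw":0.4},{"xyz":[0,0,-0.05],"twist":[0,0,0],"jaw":0.4},{"xyz":[0,0,0],"twist":[0,0,0],"jaw":0.4}]'; python3 -m inch '[{"xyz":[0,0,-0.04],"twist":[0,0,0],"jaw":0.4},{"xyz":[0,0,0],"twist":[0,0,0],"jaw":0.4}]'
```

```text
time: 3.62
tool_pos: [0.5463, 0.091, 0.1202]
tool_rot: [[-0.041, 0.999, -0.001], [0.999, 0.041, -0.0], [-0.0, -0.001, -1.0]]
ft_force: [-0.2, 0.6, 0.5]
gripper_width: 0.0364
time: 3.88
tool_pos: [0.5468, 0.0919, 0.1188]
tool_rot: [[-0.041, 0.999, 0.001], [0.999, 0.041, 0.001], [0.0, 0.001, -1.0]]
ft_force: [-2.4, 0.5, 5.2]
gripper_width: 0.0371
```

```bash
python3 -m inch '[{"xyz":[0.002,-0.05,0.005],"twist":[0,0,0],"jaw":0.4},{"xyz":[0.004,-0.1,0.005],"twist":[0,0,0],"jaw":0.4},{"xyz":[0.004,-0.1,0],"twist":[0,0,0],"jaw":0.4},{"xyz":[0.004,-0.1,0],"twist":[0,0,0],"jaw":0.4},{"xyz":[0,0,0],"twist":[0,0,0],"jaw":0.4}]'; python3 - <<'E'
from h import *
snap('scene','s2')
E
python3 -m inch '[{"xyz":[0.002,-0.05,0],"twist":[0,0,0],"jaw":0.4},{"xyz":[0.004,-0.1,0],"twist":[0,0,0],"jaw":0.4},{"xyz":[0.004,-0.1,0],"twist":[0,0,0],"jaw":0.4}]'
```

```text
time: 4.5
tool_pos: [0.5478, 0.0701, 0.12]
tool_rot: [[-0.04, 0.999, 0.001], [0.999, 0.04, -0.001], [-0.001, 0.001, -1.0]]
ft_force: [-3.2, 0.0, 10.5]
gripper_width: 0.0368
time: 4.92
tool_pos: [0.5484, 0.0556, 0.1201]
tool_rot: [[-0.041, 0.999, 0.001], [0.999, 0.041, -0.0], [-0.0, 0.001, -1.0]]
ft_force: [-3.8, 0.1, 10.8]
gripper_width: 0.0368
```

View pics/s2.png

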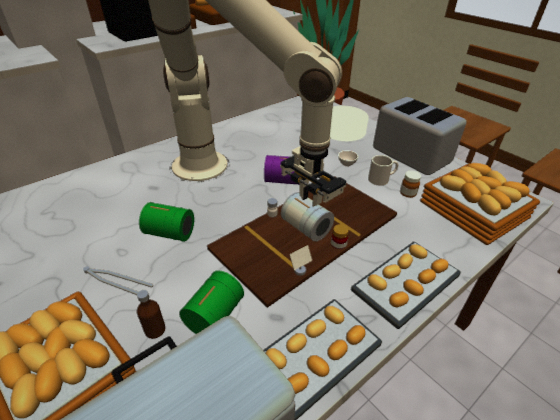

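Rolling works, at 10 N down with negligible resistance. The scene picture shows the tin at about (307,215) under the fingertips. I'll continue the stroke.

```bash
python3 -m inch '[{"xyz":[0,-0.1,0],"twist":[0,0,-0.01],"jaw":0.4},{"xyz":[0,-0.1,0],"twist":[0,0,-0.01],"jaw":0.4},{"xyz":[0,-0.1,0],"twist":[0,0,-0.01],"jaw":0.4},{"xyz":[0,-0.1,0],"twist":[0,0,-0.01],"jaw":0.4},{"xyz":[0,-0.06,0],"twist":[0,0,-0.01],"jaw":0.4},{"xyz":[0,-0.02,0],"twist":[0,0,0],"jaw":0.4},{"xyz":[0,0,0],"twist":[0,0,0],"jaw":0.4}]'
python3 -m inch '[{"xyz":[0,0,0.2],"twist":[0,0,0],"jaw":0.4},{"xyz":[0,0,0.4],"twist":[0,0,0],"jaw":0.4},{"xyz":[0,0,0.4],"twist":[0,0,0],"jaw":0.4},{"xyz":[0,0,0],"twist":[0,0,0],"jaw":0.4}]'
cat >> h.py <<'E'
def look(name,k,yg):
    c=snap(k,name);P=cloud(c)
    m=(abs(P[...,0]-.55)<.085)&(abs(P[...,1]-yg)<.06)&(P[...,2]>.085)&(P[...,2]<.124)
    return tinfit(P,m)
E
python3 - <<'E'
from h import *
look('s3','scene',.04);look('w3','wrist',.04);look('t3','top',.04)
E
```

```text
time: 5.8
tool_pos: [0.5496, 0.0263, 0.1199]
tool_rot: [[-0.033, 0.999, 0.003], [0.999, 0.033, 0.0], [-0.0, 0.003, -1.0]]
ft_force: [0.5, -0.4, 7.1]
gripper_width: 0.0363
time: 6.3
tool_pos: [0.5493, 0.0266, 0.1808]
tool_rot: [[-0.033, 0.999, 0.004], [0.999, 0.033, -0.0], [-0.0, 0.004, -1.0]]
ft_force: [0.7, 0.5, -0.1]
gripper_width: 0.0366
tin ctr [0.55010317 0.03853165] z 0.0681089127843903 yaw 3.0002036578467837 len 0.13088428678437247 rms 0.005376816134294162 1095
tin ctr [0.55118148 0.04092211] z 0.06820354389828166 yaw 2.7112120728306612 len 0.12788474518167214 rms 0.0007246039806585654 17952
tin ctr [0.52874571 0.03584723] z 0.07080774770526334 yaw 3.009835751004229 len 0.0818385106985449 rms 0.0014007193972160451 159
```

View pics/w3.png

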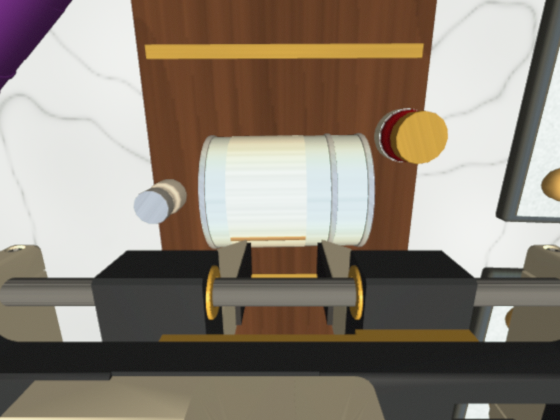

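View pics/s3.png

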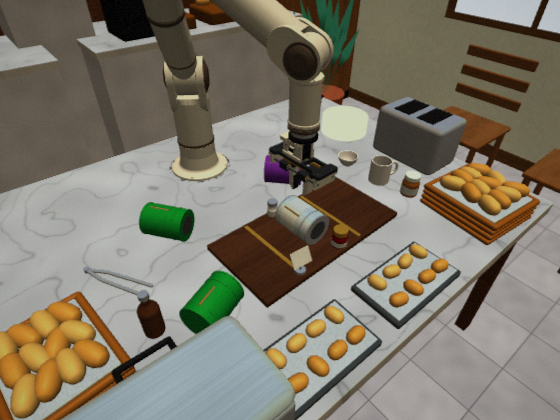

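The wrist fit (rms 0.7 mm) and scene fit agree. The tin is at (0.551, 0.040), having rolled 32 mm as predicted, with yaw 2.7° against 1.9° for the strip. In the wrist view the tin spans columns 200-373, and the jam jar (418,137) and salt shaker (160,200) are untouched. Second stroke next.

```bash
python3 -m inch '[{"xyz":[0,0.3,0],"twist":[0,0,0],"jaw":0.4},{"xyz":[0,0.28,-0.3],"twist":[0,0,0],"jaw":0.4},{"xyz":[0,0,-0.4],"twist":[0,0,0],"jaw":0.4},{"xyz":[0,0,-0.2],"twist":[0,0,0],"jaw":0.4},{"xyz":[0,0,-0.07],"twist":[0,0,0],"jaw":0.4},{"xyz":[0,0,-0.04],"twist":[0,0,0],"jaw":0.4},{"xyz":[0,0,0],"twist":[0,0,0],"jaw":0.4}]'
```

```text
time: 7.32
tool_pos: [0.5483, 0.0613, 0.1187]
tool_rot: [[-0.033, 0.999, 0.001], [0.999, 0.033, 0.0], [0.0, 0.001, -1.0]]
ft_force: [0.3, -1.0, 1.3]
gripper_width: 0.0368
```

```bash
python3 -m inch '[{"xyz":[0,-0.03,-0.02],"twist":[0,0,0],"jaw":0.4},{"xyz":[0,-0.07,0],"twist":[0,0,-0.01],"jaw":0.4},{"xyz":[0,-0.1,0],"twist":[0,0,-0.01],"jaw":0.4},{"xyz":[0,-0.1,0],"twist":[0,0,-0.01],"jaw":0.4},{"xyz":[0,-0.1,0],"twist":[0,0,-0.01],"jaw":0.4},{"xyz":[0,-0.1,0],"twist":[0,0,-0.01],"jaw":0.4},{"xyz":[0,-0.1,0],"twist":[0,0,-0.01],"jaw":0.4}]'
python3 -m inch '[{"xyz":[0,-0.1,0],"twist":[0,0,-0.01],"jaw":0.4},{"xyz":[0,-0.1,0],"twist":[0,0,-0.01],"jaw":0.4},{"xyz":[0,-0.1,0],"twist":[0,0,-0.01],"jaw":0.4},{"xyz":[0,-0.1,0],"twist":[0,0,-0.01],"jaw":0.4},{"xyz":[0,-0.1,0],"twist":[0,0,-0.01],"jaw":0.4},{"xyz":[0,-0.1,0],"twist":[0,0,-0.01],"jaw":0.4},{"xyz":[0,-0.07,0],"twist":[0,0,-0.01],"jaw":0.4},{"xyz":[0,-0.03,0],"twist":[0,0,0],"jaw":0.4},{"xyz":[0,0,0],"twist":[0,0,0],"jaw":0.4}]'
python3 -m inch '[{"xyz":[0,0,0.2],"twist":[0,0,0],"jaw":0.4},{"xyz":[0,0,0.4],"twist":[0,0,0],"jaw":0.4},{"xyz":[0,0,0.4],"twist":[0,0,0],"jaw":0.4},{"xyz":[0,0,0],"twist":[0,0,0],"jaw":0.4}]'
python3 - <<'E'
from h import *
look('s4','scene',.0);look('w4','wrist',.0)
E
```

```text
time: 8.2
tool_pos: [0.5501, 0.0254, 0.12]
tool_rot: [[-0.024, 1.0, 0.005], [1.0, 0.024, -0.001], [-0.001, 0.005, -1.0]]
ft_force: [-3.0, -0.2, 17.7]
gripper_width: 0.0367
time: 9.32
tool_pos: [0.5516, -0.0176, 0.1193]
tool_rot: [[-0.012, 1.0, 0.007], [1.0, 0.012, -0.0], [-0.001, 0.007, -1.0]]
ft_force: [2.7, 0.3, 7.5]
gripper_width: 0.0366
time: 9.82
tool_pos: [0.5493, -0.0169, 0.179]
tool_rot: [[-0.013, 1.0, 0.004], [1.0, 0.013, -0.001], [-0.001, 0.004, -1.0]]
ft_force: [-0.4, -0.4, -0.4]
gripper_width: 0.037
tin ctr [ 0.55219104 -0.00057916] z 0.06809805487840717 yaw 2.617344260167987 len 0.1305333609083607 rms 0.00541884999028212 1139
tin ctr [0.55311208 0.00184242] z 0.06817742644592963 yaw 2.691662604662976 len 0.12788960972048552 rms 0.0007183183411249234 18612
```

View pics/w4.png

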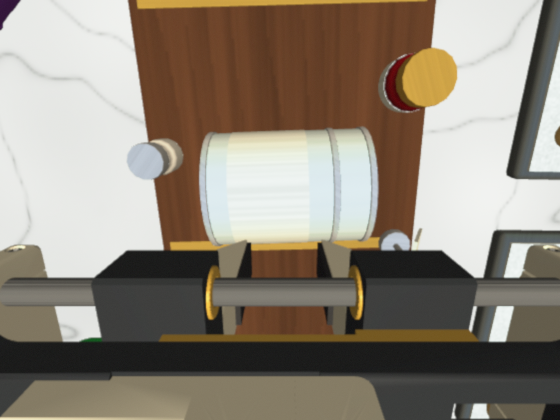

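The tin is now at (0.5525, 0.0015), and the target strip and holder foot (395,242) are visible ahead. 78 mm remain, so two more strokes of about 39 mm each.

```bash
python3 -m inch '[{"xyz":[0,0.3,0],"twist":[0,0,0],"jaw":0.4},{"xyz":[0,0.34,-0.3],"twist":[0,0,0],"jaw":0.4},{"xyz":[0,0,-0.4],"twist":[0,0,0],"jaw":0.4},{"xyz":[0,0,-0.2],"twist":[0,0,0],"jaw":0.4},{"xyz":[0,0,-0.07],"twist":[0,0,0],"jaw":0.4},{"xyz":[0,0,-0.03],"twist":[0,0,0],"jaw":0.4},{"xyz":[0,0,0],"twist":[0,0,0],"jaw":0.4}]'
python3 -m inch '[{"xyz":[0,-0.03,-0.005],"twist":[0,0,0],"jaw":0.4},{"xyz":[0,-0.07,0],"twist":[0,0,-0.01],"jaw":0.4},{"xyz":[0,-0.1,0],"twist":[0,0,-0.01],"jaw":0.4},{"xyz":[0,-0.1,0],"twist":[0,0,-0.01],"jaw":0.4},{"xyz":[0,-0.1,0],"twist":[0,0,-0.01],"jaw":0.4},{"xyz":[0,-0.1,0],"twist":[0,0,-0.01],"jaw":0.4},{"xyz":[0,-0.1,0],"twist":[0,0,-0.01],"jaw":0.4}]'
python3 -m inch '[{"xyz":[0,-0.1,0],"twist":[0,0,-0.01],"jaw":0.4},{"xyz":[0,-0.1,0],"twist":[0,0,-0.01],"jaw":0.4},{"xyz":[0,-0.1,0],"twist":[0,0,-0.01],"jaw":0.4},{"xyz":[0,-0.1,0],"twist":[0,0,-0.01],"jaw":0.4},{"xyz":[0,-0.1,0],"twist":[0,0,-0.01],"jaw":0.4},{"xyz":[0,-0.1,0],"twist":[0,0,-0.01],"jaw":0.4},{"xyz":[0,-0.07,0],"twist":[0,0,-0.01],"jaw":0.4},{"xyz":[0,-0.03,0],"twist":[0,0,0],"jaw":0.4},{"xyz":[0,0,0],"twist":[0,0,0],"jaw":0.4}]'
python3 -m inch '[{"xyz":[0,0,0.2],"twist":[0,0,0],"jaw":0.4},{"xyz":[0,0,0.4],"twist":[0,0,0],"jaw":0.4},{"xyz":[0,0,0.4],"twist":[0,0,0],"jaw":0.4},{"xyz":[0,0,0],"twist":[0,0,0],"jaw":0.4}]'
python3 - <<'E'
from h import *
look('s5','scene',-.04);look('w5','wrist',-.04)
E
```

```text
time: 10.8
tool_pos: [0.5473, 0.0227, 0.118]
tool_rot: [[-0.014, 1.0, -0.001], [1.0, 0.014, 0.0], [0.0, -0.001, -1.0]]
ft_force: [-5.1, 1.9, 8.6]
gripper_width: 0.037
time: 11.68
tool_pos: [0.5489, -0.0141, 0.1199]
tool_rot: [[-0.005, 1.0, 0.002], [1.0, 0.005, -0.002], [-0.002, 0.002, -1.0]]
ft_force: [-7.7, 0.2, 22.8]
gripper_width: 0.0368
time: 12.8
tool_pos: [0.5507, -0.0571, 0.1192]
tool_rot: [[0.007, 1.0, 0.005], [1.0, -0.007, -0.001], [-0.001, 0.005, -1.0]]
ft_force: [-0.6, -0.8, 10.6]
gripper_width: 0.0366
time: 13.3
tool_pos: [0.5495, -0.0564, 0.1789]
tool_rot: [[0.006, 1.0, 0.004], [1.0, -0.006, -0.001], [-0.001, 0.004, -1.0]]
ft_force: [0.2, 0.0, 0.1]
gripper_width: 0.0365
tin ctr [ 0.55415182 -0.03990757] z 0.06813789041942372 yaw 3.1835323279911645 len 0.13005998856490092 rms 0.005422011953402979 1193
tin ctr [ 0.55494463 -0.03750469] z 0.06817426506000196 yaw 2.6972727728266506 len 0.1277559611042091 rms 0.0007185349603759628 18630
```

View pics/w5.png

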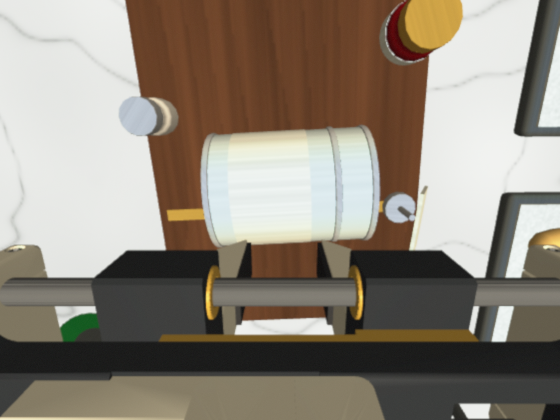

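View pics/s5.png

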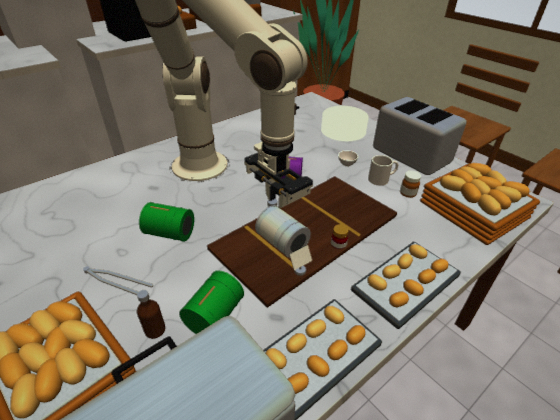

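The wrist view shows the target strip peeking out at (168-203,214) and (382,207), with the holder foot at (400,208). I'll measure the strip in this camera, so strip and tin come from the same calibration.

```bash
python3 - <<'E'
from h import *
c=load('w5')
im=c['frame'].astype(int); 
for u in (172,180,190,198,381,384):
    col=im[:,u]; y=[v for v in range(195,235) if col[v,0]-col[v,2]>60 and col[v,0]>140]
    if y: print(u,y[0],y[-1],px(c,u,(y[0]+y[-1])/2,.02)[:2])
row=[u for u in range(150,215) if im[214,u,0]-im[214,u,2]>60 and im[214,u,0]>140];print(row[0],px(c,row[0],214,.02)); print('foot',px(c,400,208,.025))
E
```

```text
172 210 220 [ 0.42971886 -0.07860076]
180 209 220 [ 0.43839639 -0.07809329]
190 209 219 [ 0.44921985 -0.07760047]
198 208 219 [ 0.4578815  -0.07709386]
381 201 211 [ 0.65434562 -0.06998931]
167 [ 0.42445779 -0.07743702  0.02      ]
foot [ 0.6729382  -0.07089083  0.025     ]
```

In the wrist frame the strip middle is (0.554, -0.074) with yaw 2.2°. The tin is 36-37 mm away, with yaw 2.7° and the along-strip error within about 2 mm. The last stroke is 74 mm of fingertip travel.

```bash
python3 -m inch '[{"xyz":[0,0.3,0],"twist":[0,0,0],"jaw":0.4},{"xyz":[0,0.3,-0.3],"twist":[0,0,0],"jaw":0.4},{"xyz":[0,0,-0.4],"twist":[0,0,0],"jaw":0.4},{"xyz":[0,0,-0.2],"twist":[0,0,0],"jaw":0.4},{"xyz":[0,0,-0.07],"twist":[0,0,0],"jaw":0.4},{"xyz":[0,0,-0.02],"twist":[0,0,0],"jaw":0.4},{"xyz":[0,0,0],"twist":[0,0,0],"jaw":0.4}]'
python3 -m inch '[{"xyz":[0,-0.03,0],"twist":[0,0,0],"jaw":0.4},{"xyz":[0,-0.07,0],"twist":[0,0,0],"jaw":0.4},{"xyz":[0,-0.1,0],"twist":[0,0,0],"jaw":0.4},{"xyz":[0,-0.1,0],"twist":[0,0,0],"jaw":0.4},{"xyz":[0,-0.1,0],"twist":[0,0,0],"jaw":0.4},{"xyz":[0,-0.1,0],"twist":[0,0,0],"jaw":0.4},{"xyz":[0,-0.1,0],"twist":[0,0,0],"jaw":0.4}]'
python3 -m inch '[{"xyz":[0,-0.1,0],"twist":[0,0,0],"jaw":0.4},{"xyz":[0,-0.1,0],"twist":[0,0,0],"jaw":0.4},{"xyz":[0,-0.1,0],"twist":[0,0,0],"jaw":0.4},{"xyz":[0,-0.1,0],"twist":[0,0,0],"jaw":0.4},{"xyz":[0,-0.1,0],"twist":[0,0,0],"jaw":0.4},{"xyz":[0,-0.08,0],"twist":[0,0,0],"jaw":0.4},{"xyz":[0,-0.05,0],"twist":[0,0,0],"jaw":0.4},{"xyz":[0,-0.01,0],"twist":[0,0,0],"jaw":0.4},{"xyz":[0,0,0],"twist":[0,0,0],"jaw":0.4},{"xyz":[0,0,0],"twist":[0,0,0],"jaw":0.4}]'
python3 -m inch '[{"xyz":[0,0,0.2],"twist":[0,0,0],"jaw":0.4},{"xyz":[0,0,0.4],"twist":[0,0,0],"jaw":0.4},{"xyz":[0,0,0.4],"twist":[0,0,0],"jaw":0.4},{"xyz":[0,0,0],"twist":[0,0,0],"jaw":0.4}]'
python3 - <<'E'
from h import *
look('s6','scene',-.075);look('w6','wrist',-.075)
E
```

```text
time: 14.28
tool_pos: [0.5472, -0.0193, 0.1185]
tool_rot: [[0.005, 1.0, -0.002], [1.0, -0.005, -0.0], [-0.0, -0.002, -1.0]]
ft_force: [-6.4, 0.7, 11.9]
gripper_width: 0.0368
time: 15.15
tool_pos: [0.5487, -0.0564, 0.12]
tool_rot: [[0.006, 1.0, 0.001], [1.0, -0.006, -0.002], [-0.002, 0.001, -1.0]]
ft_force: [-6.7, -0.2, 20.1]
gripper_width: 0.0367
time: 16.4
tool_pos: [0.5503, -0.0951, 0.1192]
tool_rot: [[0.007, 1.0, 0.004], [1.0, -0.007, -0.001], [-0.001, 0.004, -1.0]]
ft_force: [1.4, -0.4, 8.1]
gripper_width: 0.0366
time: 16.9
tool_pos: [0.5494, -0.0948, 0.1794]
tool_rot: [[0.006, 1.0, 0.004], [1.0, -0.006, -0.001], [-0.001, 0.004, -1.0]]
ft_force: [-0.1, 0.1, -0.4]
gripper_width: 0.0368
tin ctr [ 0.5557075  -0.07753797] z 0.06813908009299191 yaw 2.9875857918232747 len 0.1311423256945865 rms 0.0055257120677546425 1249
tin ctr [ 0.55671287 -0.07513782] z 0.06817450539053004 yaw 2.700318825194195 len 0.12784960558312258 rms 0.0007269353810385774 18636
```

View pics/w6.png

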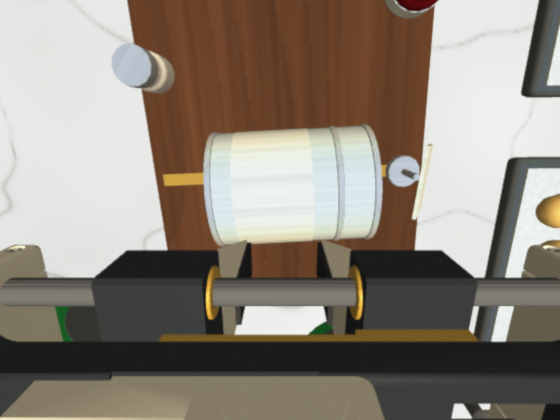

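In this view the strip is at (165-203,180) and (384,171), with the tin over it. I'll raise and move the arm clear, toward the robot's start side at height, and verify from the top.

```bash
python3 - <<'E'
from h import *
c=load('w6')
im=c['frame'].astype(int); 
for u in (170,178,186,194,200,383,386):
    col=im[:,u]; y=[v for v in range(150,205) if col[v,0]-col[v,2]>60 and col[v,0]>140]
    if y: print(u,y[0],y[-1],px(c,u,(y[0]+y[-1])/2,.02)[:2])
E
python3 -m inch '[{"xyz":[0,0,0.6],"twist":[0,0,0],"jaw":0.4},{"xyz":[0,-0.3,0.6],"twist":[0,0,0],"jaw":0.4},{"xyz":[-0.1,-0.7,0],"twist":[0,0,0],"jaw":0.4},{"xyz":[-0.1,-0.7,0],"twist":[0,0,0],"jaw":0.4},{"xyz":[-0.1,-0.7,0],"twist":[0,0,0],"jaw":0.4},{"xyz":[-0.1,-0.7,0],"twist":[0,0,0],"jaw":0.4},{"xyz":[-0.1,-0.7,0],"twist":[0,0,0],"jaw":0.4},{"xyz":[-0.1,-0.7,0],"twist":[0,0,0],"jaw":0.4},{"xyz":[-0.1,-0.4,0],"twist":[0,0,0],"jaw":0.4},{"xyz":[0,0,0],"twist":[0,0,0],"jaw":0.4}]'
python3 - <<'E'
from h import *
look('s7','scene',-.075);c=snap('top','t7')
P=cloud(c);m=(abs(P[...,0]-.55)<.085)&(abs(P[...,1]+.076)<.06)&(P[...,2]>.06)&(P[...,2]<.125);tinfit(P,m)
cv2.imwrite('pics/crop7.png',cv2.resize(c['frame'][125:245,160:365,::-1],None,fx=3.9,fy=3.9,interpolation=cv2.INTER_CUBIC))
E
```

```text
170 174 185 [ 0.43147347 -0.07830547]
178 173 185 [ 0.43988329 -0.07782896]
186 173 185 [ 0.44823576 -0.07788157]
194 173 184 [ 0.45663516 -0.07740542]
200 172 184 [ 0.46294088 -0.07691655]
383 165 176 [ 0.65334701 -0.07023811]
time: 18.25
tool_pos: [0.5046, -0.3905, 0.2479]
tool_rot: [[0.01, 1.0, -0.002], [1.0, -0.01, 0.001], [0.001, -0.002, -1.0]]
ft_force: [0.7, 0.9, 0.2]
gripper_width: 0.0369
tin ctr [ 0.55596597 -0.07754287] z 0.0681422102506692 yaw 2.9653481454360953 len 0.1303978227008088 rms 0.005450606958791089 1250
tin ctr [ 0.55702483 -0.07790687] z 0.06925947731153 yaw 2.585076839874651 len 0.1288514930128514 rms 0.00394365701892924 1559
```

View pics/crop7.png

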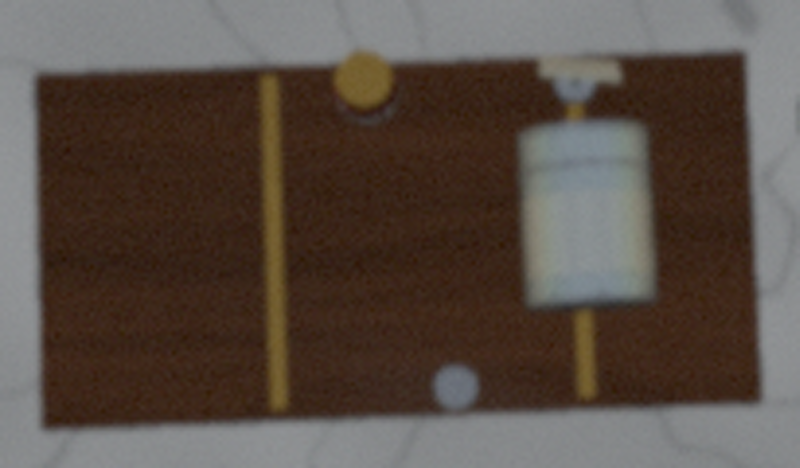

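View pics/s7.png

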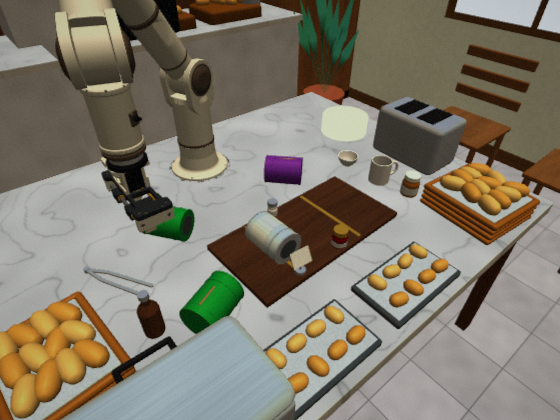

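The top view shows the tin over the strip, with its near part visible at crop (585,355) and its far part at (575,112). The ticket holder, jam jar and salt shaker are where they were. The cross-strip error is about 1 mm in both the wrist and top views, the along-strip error about 3 mm and the yaw error about 0.6°. The tin reads the same as in the scene view before the retreat, so it is at rest.

```bash
python3 - <<'E'
from h import *
print(ctrl.close_job())
E
```

```text
the job is handed in; nothing more can be done
None
```

The tin now lies at rest along the ticketed strip, and I handed the job in at about 18 s of the 72 s allowed. I rolled it there in four short fingertip strokes on its top line. The highest vertical force I read while pressing was about 23 N.

- **Position:** the tin is about 1 mm off the strip's centre line, about 3 mm off its middle along the strip, and turned about 0.6° relative to it.
- **Rest:** scene readings before and after moving the arm away agreed within 0.3 mm.
- **Surroundings:** the ticket holder, jam jar and salt shaker look unmoved in the last top view. The arm was clear of everything.

- **Camera disagreement:** the wrist camera put both the tin and the strip about 3 mm off from where the top camera put them. The offset between tin and strip came out the same in both.
- **Scene camera:** its tin fits were noisier, with about 5 mm rms against 0.7 mm for the wrist camera.
- **Yaw:** the small tool twists I added to straighten the tin had no measurable effect.

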